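Refit the dust pot of a bench dust collector

ROBOT

A 6-joint arm with a two-finger parallel gripper is mounted at the origin on the work surface. World frame = base frame: x ahead of the robot, y to its left, z up, the work surface at z = 0. Lengths are in m, angles in rad, forces in N, time in s.
With the tool pointing down it reaches from about 0.35 to 0.85 m from the base axis. Payload 8.1 kg.
Tool frame: the origin (TCP) lies on the centre line of the jaws, within the pads' length; the fingertips stand 17 mm ahead of it and the grasp point (between the pads) lies 2 mm behind it; z points along the fingers, y is the line along which they close (so a half turn about z gives the same grasp; the last joint's range is limited). The gripper opens to 93 mm and grips with 3 to 60 N. Pads are 15 mm wide; open, the fingers measure 128 mm over their backs; the gripper's body (75 mm by 188 mm) begins 65 mm behind the grasp point.
Start: joints at [-1.222, 0.13, 1.488, -0, 1.523, -0.085], TCP at [0.252, -0.544, 0.236] pointing down, gripper open.
Joint ranges: [-2.96, 2.96], [-0.89, 2.26], [0.02, 2.5], [-1.34, 4.48], [0, 2.73], [-2.66, 2.66]. Speed limits (rad/s): [2.39, 2.39, 2.79, 3.14, 3.14, 3.14].

INTERFACE

Orientations are given as a rotation vector (axis times angle).
In Python, from plant import telemetry, viewer, order gives the robot as it stands.
- The arm moves only by the tool send_rows, never from a script. Its argument "plan" is a list that holds one entry, the list of rows, each a list of 5 numbers: the closure, from -1 (fully open) to 1 (shut), then the shift along the world's x, y, z normalised to -1 to 1, where 1 is 0.2 m, then the turn about the world's z normalised to -1 to 1, where 1 is 60 degrees. A call has 1 to 20 rows; each row is the pose to reach, as a shift and turn from the pose commanded when the call began; what a row does not reach only later rows make up. A row lasts 1/12 s, in which the tool goes at most 41.7 mm and 7.16 degrees, less where a joint would pass 70% of its speed; a pose out of reach is approached as far as the arm can. A call with a number of a shift or a turn outside -1 to 1 is refused whole. A call with a gripper value outside its range is refused whole. The fingers move at their own pace and stop on an object; "force" is the grip in N (left out, the last holds). Time passes only in rows, so rows that repeat a pose let the fingers close. It gives the time, the measured TCP pose, the force, the opening and the grip force at its end, in the units of the state.
- telemetry.read_state(): the state, without advancing time (a new reading comes with each control period).
- viewer.read_camera(name): name is "scene" or "top" or "wrist"; returns (picture, depth): 384x512x3 uint8, blue, green, red; 384x512 float32, m along the optical axis (not along the pixel's ray), 0 where there is no reading.
- viewer.calibration(name): a dict with "camera_matrix" (3x3 intrinsics, pixels), "dist_coeffs" ([k1, k2, p1, p2, k3] as OpenCV has them; the pictures are not rectified), "extrinsics" (4x4, takes a point from camera to world coordinates); the wrist camera has in their place "hand_eye" (4x4, takes a point from camera to tool coordinates, whose origin is the TCP and whose axes are the flange's). Camera axes: x right, y up, looking along -z (the intrinsics and any distortion apply to the point x, -y, -z); pixel columns grow to the right and rows downward; lengths in m; the calibration is good to about 2 mm. A picture is of the moment at which its call begins: read the wrist's pose just before it. calibration takes no time and is no camera call.
- order.close_job(): hands the job in; it is judged then, once.
The state is a dict: "t": time; "q": joint angles; "dq": joint speeds; "joint_torque": joint torques, N m; "tool_pos": TCP position; "orientation": TCP orientation; "force": force on the tool from outside, world axes, zero at the start; "wrist_torque": the same for the moment, N m; "opening": finger opening in m; "gripper_force": force on a finger pad.
Only numpy, scipy, OpenCV 4.12 (cv2) and the standard library are available. Lean on these libraries where they do the work, as an engineer would, in place of code of your own. Each camera call takes 0.05 s, during which the arm holds its last target. There are 200 camera calls.

TASK

The collector's filter cartridge has been left standing on the peg base where the dust pot belongs: lay the cartridge on its side in both V-notches of the wooden cradle, about centred along it, and seat the dust pot on the base, either way round, with both pegs through its foot holes and its foot flat and fully home. Set both down gently, without dropping them or letting them topple over, let go of them, and leave everything else on the bench where it is.

Things in the scene. Friction and masses are not known exactly. Their poses are not given: they have to be found in the camera images.
- base: Collector base, fixed: grey plate 190 (x) x 130 (y) x 20 mm high, origin at the centre of its underside, z up. Two upright steel pegs on its x axis at x = -60 and 60 mm: 12 mm diameter, 24 mm tall above the plate, the upper 7 mm tapering to 4 mm. A steel pipe stub of 44 mm diameter, top 44 mm high, lies at its +x end out to x = 135 mm.
- seat (a point): Centre of the base's top face, midway between the pegs, 20 mm above the bench; axes as the base.
- dust_pot: Loose aluminium dust pot, 132 mm tall, 0.45 kg. Foot plate 150 (x) x 90 (y) x 12 mm with two 16 mm through holes at x = -60 and 60 mm, y = 0; on it an open round cup, rim 84 mm wide at z = 92 mm. Over the mouth a black bar handle along x, 86 long, 14 wide, 14 mm high, centre at z = 125 mm, on uprights at x = -40 and 40 mm. Origin: centre of the foot's underside, z up.
- pot_grip (a point): Centre of the pot's bar handle, 125 mm above the pot's underside.
- cartridge: Loose filter cartridge, a pleated paper-coloured cylinder with black end caps, 52 mm diameter, 130 mm long, about 0.2 kg, both ends alike. Starts standing upright on the base between the pegs. Origin at the centre of its lower end face, z along its length.
- cartridge_mid (a point): Middle of the cartridge, on its axis, 65 mm from either end.
- cradle: Wooden cradle, fixed: board 90 (x) x 160 (y) x 12 mm high with two V-notched saddles, each 20 mm thick, at y = -45 and 45 mm, 70 mm clear between them. The 90-degree notches form a groove along y; saddle tops 44 mm above the bench, 64 mm wide (x). Origin: centre of the board's underside, z up.
- rest (a point): Where the middle of the cartridge comes when it lies centred in the cradle: 54.8 mm above the bench, midway between the saddles; axes as the cradle (cartridge along y).
- sanding_block: Bystander: black rubber sanding block 100 x 60 x 32 mm, loose.
- offcut: Bystander: dark wooden offcut 140 x 50 x 30 mm, loose, near the robot.
- glue_bottle: Bystander: white glue bottle, 60 mm diameter, 150 mm tall, loose.
- tin: Bystander: metal tin, 74 mm diameter, 100 mm tall, loose.
- mallet: Bystander: hammer lying at the left side, loose.
- dust_brush: Bystander: brush lying at the right side, loose.
Mind the look-alikes: they are no part of the job. What is shaped like the dust_pot but orange or pink is not meant.

How it is judged:
At the end, for the whole second after the job is handed in: Cartridge at rest in both notches: middle within 25 mm along the groove, 6 mm across and in height, axis within 0.08 rad. Pot on the base, pegs in its holes: foot within 3 mm of the top, centre within 6 mm, tilt under 0.05, yaw within 0.08 rad either way round. Bystanders moved under 40 mm (x of cartridge_mid in the frame of rest between -0.006 and 0.006 m and y of cartridge_mid in the frame of rest between -0.025 and 0.025 m and z of cartridge_mid in the frame of rest between -0.006 and 0.006 m and angle between the z axis of cartridge and the y axis of cradle, either way round below 0.08 rad and horizontal distance between dust_pot and seat below 0.006 m and z of dust_pot in the frame of seat between -0.003 and 0.003 m and angle between dust_pot's own z axis and vertical below 0.05 rad and angle between the x axis of dust_pot and the x axis of base, either way round below 0.08 rad and linear speed of each of cartridge, dust_pot below 0.02 m/s and distance of each of sanding_block, offcut, glue_bottle, tin, mallet, dust_brush from where it was at the start of the episode below 0.04 m); the robot touches nothing.
It fails at once if the cartridge was dropped or left to topple (over 0.6 m/s out of the fingers, a fall of about 20 mm) (linear speed of cartridge above 0.6 m/s and contact force between cartridge and the fingers below 0.05 N).
It fails at once if the dust pot was dropped or left to topple (over 0.6 m/s out of the fingers, a fall of about 20 mm) (linear speed of dust_pot above 0.6 m/s and contact force between dust_pot and the fingers below 0.05 N).
It fails at once if a bystander was moved more than 40 mm (distance of any of sanding_block, offcut, glue_bottle, tin, mallet, dust_brush from where it was at the start of the episode above 0.04 m).
It also fails if it takes over 67 s, if anything falls off the work surface, if the arm or the gripper's body presses on something with over 40 N, if the wrist force passes 120 N, or if a joint passes its speed limit or range.

## Working session

There is one attempt and no reset: what is moved stays moved. The work goes in short steps, Python scripts to look and compute and a tool call to move; the robot and the scene stay as the last step left them, time stands still between calls to the robot, and variables do not carry over. Pictures are saved under pics/ and viewed, at most 10 in all, crops included, and the job is handed in when it is done.

Besides the shell and the picture viewer there is one more tool, called after ">>>" as name([rows], argument=value, ...), one row to a line, values as JSON. send_rows: Moves the arm, as the interface text tells. Scaled input: -1 to 1 covers 0.2 m each way for a shift and 60 degrees each way for a turn. Its arguments: {"type":"object","properties":{"plan":{"type":"array"},"force":{"type":"number"}},"required":["plan"]}

```bash
ls; mkdir -p pics; cat > h.py <<'E'
import numpy as np, cv2
from plant import telemetry, viewer, order
def cam(name):
    s=telemetry.read_state(); p,d=viewer.read_camera(name); c=viewer.calibration(name)
    if 'extrinsics' in c: T=np.array(c['extrinsics'])
    else:
        W=np.eye(4); W[:3,:3]=cv2.Rodrigues(np.array(s['orientation']))[0]; W[:3,3]=s['tool_pos']; T=W@np.array(c['hand_eye'])
    return p,d,np.array(c['camera_matrix']),np.array(c['dist_coeffs']),T
def cloud(d,K,D,T):
    h,w=d.shape; u,v=np.meshgrid(np.arange(w),np.arange(h))
    n=cv2.undistortPoints(np.stack([u,v],-1).reshape(-1,1,2).astype(float),K,D).reshape(h,w,2)
    P=np.stack([n[...,0]*d,-n[...,1]*d,-d],-1)
    return P@T[:3,:3].T+T[:3,3]
def onplane(px,z,K,D,T):
    n=cv2.undistortPoints(np.array(px,float).reshape(-1,1,2),K,D).reshape(-1,2)
    r=np.c_[n[:,0],-n[:,1],-np.ones(len(n))]@T[:3,:3].T
    return T[:3,3]+r*((z-T[2,3])/r[:,2])[:,None]
E
python3 - <<'E'
from h import *
for n in ['top','scene']:
    p,d,K,D,T=cam(n); np.savez(f'{n}0.npz',p=p,d=d,K=K,D=D,T=T); cv2.imwrite(f'pics/{n}0.png',p); print(n,T[:3,3],K[0,0])
print(viewer.calibration('wrist'))
E
```

```text
pics
top [ 0.46250727 -0.01360142  1.44398026] 439.97025740832464
scene [1.46039257 0.53367305 0.89008083] 385.05767539147325
{'camera_matrix': array([[298.07317882,   0.        , 255.90407626],
       [  0.        , 298.07317882, 190.50913849],
       [  0.        ,   0.        ,   1.        ]]), 'dist_coeffs': array([-0.0616402,  0.       ,  0.       ,  0.       ,  0.       ]), 'hand_eye': array([[ 1.11407326e-04,  9.70532475e-01,  2.40970337e-01,
         6.59023728e-02],
       [ 9.99999986e-01, -1.38457142e-04,  9.53222248e-05,
        -5.10976981e-04],
       [ 1.25877379e-04,  2.40970323e-01, -9.70532476e-01,
        -1.48429717e-01],
       [ 0.00000000e+00,  0.00000000e+00,  0.00000000e+00,
         1.00000000e+00]])}
```

View pics/top0.png

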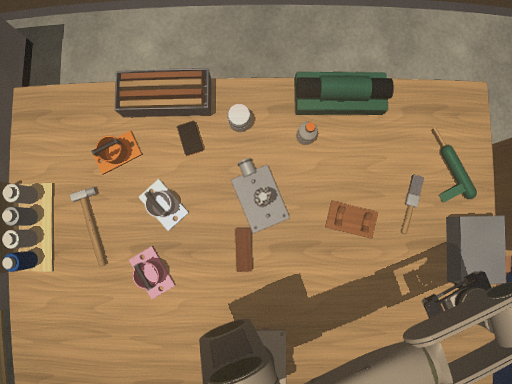

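View pics/scene0.png

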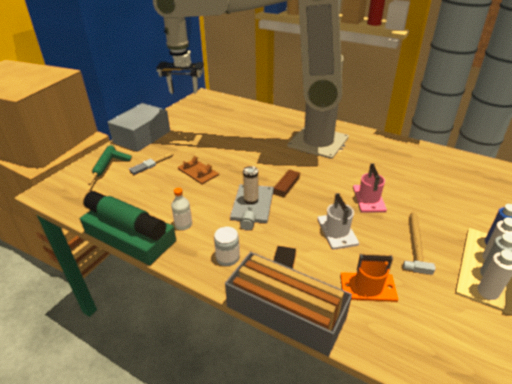

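The top view (world x up, y left) shows the real pot (grey/white) at (163,204), base with cartridge at (260,198) with its stub at (247,167), and cradle at (352,219). The free bench lies around (330,165). The scene view confirms that the cartridge is upright on the base.

```bash
python3 - <<'E'
from h import *
from scipy.spatial.transform import Rotation as R
s=telemetry.read_state(); print(s['tool_pos'],s['orientation'],R.from_rotvec(s['orientation']).as_matrix().round(3).tolist())
f=np.load('top0.npz'); p,d,K,D,T=[f[k] for k in 'pdKDT']
P=cloud(d,K,D,T); z=P[...,2]
def rect(box,lo,hi):
    u0,v0,u1,v1=box; m=np.zeros(z.shape,bool); m[v0:v1,u0:u1]=True; m&=(z>lo)&(z<hi)
    q=P[m]; r=cv2.minAreaRect((q[:,:2]*1000).astype(np.float32)); return m.sum(),np.median(q[:,2]).round(4),np.array(r[0]).round(1),np.array(r[1]).round(1),round(r[2],1),q[:,:2].mean(0).round(4)
print('bench',np.median(z[150:200,395:400]), np.median(z[210:240,190:220]))
print('base plate',rect((225,150,300,240),.012,.03))
print('cart top',rect((225,150,300,240),.1,.2))
print('stub',rect((225,150,300,240),.033,.06))
print('cradle',rect((315,190,390,245),.007,.06)); print('saddles',rect((315,190,390,245),.03,.06))
print('pot foot',rect((130,170,195,240),.006,.02)); print('handle',rect((130,170,195,240),.11,.16))
E
```

```text
[ 0.25205799 -0.54397644  0.23470602] [-3.06643349e+00 -6.75644871e-01  3.06275243e-04] [[0.907, 0.42, -0.001], [0.42, -0.907, 0.002], [0.0, -0.002, -1.0]]
bench 0.0006942033251370328 0.0009032126498146331
base plate (np.int64(2092), np.float64(0.021), array([540.4,  -2.7]), array([240.5, 182.5]), 22.0, array([ 0.5332, -0.0284]))
cart top (np.int64(257), np.float64(0.1508), array([539., -37.]), array([50.2, 51.4]), 62.1, array([ 0.5387, -0.0368]))
stub (np.int64(248), np.float64(0.0411), array([534.5,  -9.6]), array([103.6, 258.1]), 87.0, array([0.5897, 0.0091]))
cradle (np.int64(1368), np.float64(0.0136), array([ 474.1, -334.8]), array([249.2, 177.7]), 89.4, array([ 0.469, -0.328]))
saddles (np.int64(179), np.float64(0.0392), array([ 467.9, -330.3]), array([110.7,  65.1]), 74.9, array([ 0.4681, -0.3299]))
pot foot (np.int64(937), np.float64(0.0127), array([521.5, 293.5]), array([213.3, 228.9]), 88.7, array([0.5186, 0.2826]))
handle (np.int64(135), np.float64(0.1321), array([521.9, 286.2]), array([82.7, 15.1]), 40.0, array([0.5211, 0.2853]))
```

>>> send_rows([
  [[-1,0.5,0.5,0,0.4],[-1,1,1,0,0.833],[-1,1,1,0,0.833],[-1,1,1,0,0.833],[-1,1,1,0,0.833],[-1,1,1,0,0.833],[-1,1,1,0,0.833],[-1,1,1,0,0.833],[-1,1,1,0,0.833],[-1,1,1,0,0.833],[-1,1,1,0,0.833],[-1,1,1,0,0.833]],
], force=15)

```text
t: 1.1
tool_pos: [0.4513, -0.3455, 0.2355]
orientation: [-2.498, -1.905, 0.0]
force: [0.5, 0.4, -0.4]
opening: 0.0931
gripper_force: 0.0
```

```bash
python3 - <<'E'
from h import *
p,d,K,D,T=cam('wrist'); np.savez('w1.npz',p=p,d=d,K=K,D=D,T=T); cv2.imwrite('pics/w1.png',p); print(T)
P=cloud(d,K,D,T); np.save('P1.npy',P)
print((d>0).mean())
z=P[...,2]; c=np.hypot(P[...,0]-.468,P[...,1]+.33)<.11
for lo,hi in[(.008,.018),(.038,.05),(.008,.05)]:
    m=(z>lo)&(z<hi)&c; q=P[m]; r=cv2.minAreaRect((q[:,:2]*1000).astype(np.float32)); print(m.sum(),np.median(q[:,2]),r)
E
```

```text
[[ 9.64487603e-01  2.56189036e-01  6.42716230e-02  4.68308019e-01]
 [-2.64127200e-01  9.36136370e-01  2.32132547e-01 -2.81247023e-01]
 [-6.97190326e-04 -2.40864848e-01  9.70558416e-01  3.83908633e-01]
 [ 0.00000000e+00  0.00000000e+00  0.00000000e+00  1.00000000e+00]]
0.9713287353515625
6945 0.011353229934520814 ((465.414306640625, -330.88348388671875), (159.8856201171875, 90.40422058105469), 75.52484130859375)
711 0.041373474789755116 ((465.2955627441406, -330.5873718261719), (110.27428436279297, 64.78883361816406), 75.581298828125)
8979 0.011645041716836335 ((465.414306640625, -330.88348388671875), (159.8856201171875, 90.40422058105469), 75.52484130859375)
```

View pics/w1.png

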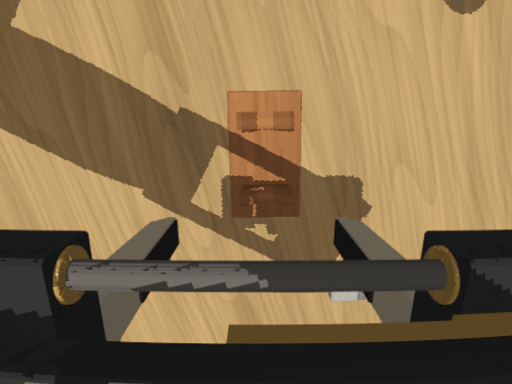

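The wrist picture shows the cradle at (265,153), standing clear. The fit gives centre (0.4654, -0.3307) and groove at 75.5°.

>>> send_rows([
  [[-1,0.44,1,0,0.0145],[-1,0.44,1,0,0.0145],[-1,0.44,1,0,0.0145],[-1,0.44,1,0,0.0145],[-1,0.44,1,0,0.0145],[-1,0.44,1,0,0.0145],[-1,0.44,1,0,0.0145]],
])

```text
t: 1.73
tool_pos: [0.5409, -0.1424, 0.2357]
orientation: [-2.478, -1.931, -0.001]
force: [-1.4, 0.3, 0.5]
opening: 0.0934
gripper_force: 0.0
```

>>> send_rows([
  [[-1,0,0.54,0,0],[-1,0,0.54,0,0],[-1,0,0.54,0,0],[-1,0,0.54,0,0],[-1,0,0.54,0,0],[-1,0,0.54,0,0]],
])

```text
t: 2.23
tool_pos: [0.5401, -0.0383, 0.2357]
orientation: [2.481, 1.926, -0.001]
force: [-0.8, -0.9, 0.4]
opening: 0.0927
gripper_force: 0.0
```

```bash
python3 - <<'E'
from h import *
print(telemetry.read_state()['tool_pos'])
p,d,K,D,T=cam('wrist'); P=cloud(d,K,D,T); z=P[...,2]; c=np.hypot(P[...,0]-.539,P[...,1]+.037)<.045
m=(z>.144)&(z<.156)&c; q=P[m]; print(m.sum(),np.median(q[:,2]),cv2.minEnclosingCircle((q[:,:2]*1000).astype(np.float32)))
E
```

```text
[ 0.54011241 -0.03834022  0.2356758 ]
3166 0.14943024837655164 ((537.08642578125, -35.793426513671875), 26.464963912963867)
```

>>> send_rows([
  [[-1,-0.015,0.0125,-0.1,0],[-1,-0.015,0.0125,-0.3,0],[-1,-0.015,0.0125,-0.45,0],[-1,-0.015,0.0125,-0.6,0],[-1,-0.015,0.0125,-0.69,0],[-1,-0.015,0.0125,-0.69,0],[-1,-0.015,0.0125,-0.69,0],[1,-0.015,0.0125,-0.69,0],[1,-0.015,0.0125,-0.69,0],[1,-0.015,0.0125,-0.69,0],[1,-0.015,0.0125,-0.69,0],[1,-0.015,0.0125,-0.69,0],[1,-0.015,0.0125,-0.69,0],[1,-0.015,0.0125,-0.69,0]],
], force=15)

```text
t: 3.45
tool_pos: [0.5375, -0.0339, 0.098]
orientation: [2.48, 1.928, 0.001]
force: [1.8, -1.2, 6.3]
opening: 0.0518
gripper_force: 15.0
```

>>> send_rows([
  [[1,0,0,0.1,0],[1,0,0,0.2,0],[1,0,0,0.3,0],[1,-0.15,-0.1,0.3,0],[1,-0.3,-0.18,0.3,0],[1,-0.45,-0.26,0.3,0],[1,-0.6,-0.34,0.3,0],[1,-0.75,-0.42,0.3,0],[1,-0.84,-0.48,0.3,0],[1,-0.84,-0.48,0.3,0],[1,-0.84,-0.48,0.2,0],[1,-0.84,-0.48,0.1,0],[1,-0.84,-0.48,0,0],[1,-0.84,-0.48,-0.05,0],[1,-0.84,-0.48,-0.085,0],[1,-0.84,-0.48,-0.085,0],[1,-0.84,-0.48,-0.085,0]],
])

```text
t: 4.87
tool_pos: [0.3695, -0.1298, 0.081]
orientation: [-2.48, -1.928, 0.0]
force: [-0.0, 0.3, -1.3]
opening: 0.0522
gripper_force: 15.0
```

```bash
python3 - <<'E'
from h import *
s=telemetry.read_state(); print(s['tool_pos'],s['force'],s['opening'])
p,d,K,D,T=cam('scene'); cv2.imwrite('pics/s2.png',cv2.resize(p[90:230,150:350],None,fx=3,fy=3))
p,d,K,D,T=cam('wrist'); P=cloud(d,K,D,T); z=P[...,2]; c=np.hypot(P[...,0]-.37,P[...,1]+.13)<.05
m=(z>.11)&(z<.15)&c; q=P[m]; print(m.sum(),np.median(q[:,2]),q[:,:2].mean(0))
E
```

```text
[ 0.36946244 -0.12983986  0.08097261] [-0.01318028  0.31154811 -1.29983857] 0.0521532392386812
9733 0.13282226958848595 [ 0.37094606 -0.12299248]
```

>>> send_rows([
  [[1,0,0,-0.008,0],[1,0,0,-0.017,0],[1,0,0,-0.02,0],[1,0,0,-0.0175,0],[1,-0.009,-0.034,-0.0075,0],[1,-0.0135,-0.052,-0.004,0],[1,-0.018,-0.069,-0.001,0],[1,-0.022,-0.087,0.001,0],[1,-0.027,-0.105,0.0025,0],[1,-0.0315,-0.122,0.003,0],[1,-0.036,-0.14,0.003,0],[1,-0.04,-0.157,0.0015,0],[1,-0.045,-0.175,0,0],[1,-0.05,-0.192,-0.003,0],[1,-0.054,-0.21,-0.006,0],[1,-0.054,-0.21,-0.006,0]],
], force=3)

```text
t: 6.3
tool_pos: [0.3582, -0.1725, 0.0793]
orientation: [-2.481, -1.927, 0.0]
force: [-0.3, 0.6, -2.6]
opening: 0.0518
gripper_force: 3.0
```

```bash
python3 - <<'E'
from h import *
s=telemetry.read_state(); print(s['tool_pos'],s['force'],s['opening'],s['gripper_force'])
p,d,K,D,T=cam('scene'); a=cv2.resize(p[90:230,170:350],(540,420)); p,d,K,D,T=cam('wrist'); cv2.imwrite('pics/s3.png',cv2.resize(np.hstack([cv2.resize(a,(493,384)),p]),(800,306)))
P=cloud(d,K,D,T); z=P[...,2]; c=np.hypot(P[...,0]-.36,P[...,1]+.16)<.1
t=np.array([-.2504,-.9681]); n=np.array([.9681,-.2504])
q=P[c&(z>.06)]; r=q[:,:2]-np.array([.3695,-.1298]); k=abs(r@n)<.008; 
for a in np.arange(-.06,.12,.01):
    m=k&(abs(r@t-a)<.003); 
    if m.sum()>3: print(round(a,3),np.median(q[m,2]).round(4))
E
```

```text
[ 0.3581803  -0.17246115  0.07927641] [-0.33961491  0.57830925 -2.61407525] 0.05178903286229662 2.9997537285089493
-0.02 0.2277
0.01 0.1606
0.02 0.1755
0.03 0.1305
0.04 0.1316
0.05 0.1315
```

View pics/s3.png

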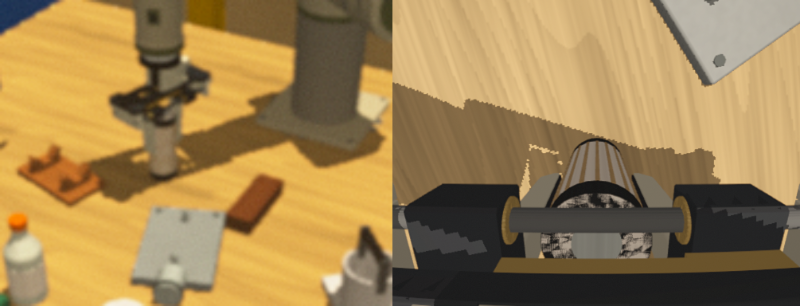

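The left half (scene) and right half (wrist, cartridge at about (597,190)) show the cartridge still upright. It was not pressed on the bench and slid instead. I'll retry with downward pressure, tilting the other way.

>>> send_rows([
  [[1,0,0,-0.01,0],[1,0,0,-0.02,0],[1,0,0,-0.03,0],[1,0,0,-0.03,0],[1,0.0045,0.017,-0.025,0],[1,0.009,0.034,-0.02,0],[1,0.0135,0.052,-0.017,0],[1,0.018,0.069,-0.0135,0],[1,0.022,0.087,-0.012,0],[1,0.027,0.105,-0.01,0],[1,0.0315,0.122,-0.01,0],[1,0.036,0.14,-0.01,0],[1,0.036,0.14,-0.01,0]],
])

```text
t: 7.48
tool_pos: [0.3657, -0.1432, 0.0774]
orientation: [-2.48, -1.928, -0.0]
force: [0.0, -0.2, -1.7]
opening: 0.0517
gripper_force: 3.0
```

```bash
cat > tilt.py <<'E'
from h import *
s=telemetry.read_state(); tp=s['tool_pos']; print(tp,s['force'],s['opening'],s['gripper_force'])
p,d,K,D,T=cam('wrist'); cv2.imwrite('pics/last.png',p); P=cloud(d,K,D,T); z=P[...,2]
u=np.array([.2504,.9681]); n=np.array([.9681,-.2504])
r=P[...,:2]-tp[:2]; k=(abs(r@n)<.012)&(d>0)&(z<.145)
for a in np.arange(-.06,.12,.01):
    m=k&(abs(r@u-a)<.004)
    if m.sum()>3: print(round(a,3),np.median(z[m]).round(4),end='; ')
E
python3 tilt.py
```

```text
[ 0.36570956 -0.14324214  0.07736021] [ 0.01831305 -0.16543742 -1.70363725] 0.05172778896421714 3.0000345781445503
-0.01 0.133; 0.0 0.1337; 0.01 0.1337; 0.02 0.1121; 0.03 -0.0006; 0.04 -0.0007; 0.05 -0.0006; 0.06 -0.0006; 0.07 -0.0007; 0.08 -0.0005; 0.09 -0.0005; 0.1 -0.0007; 0.11 -0.0006;
```

```bash
cat >> tilt.py <<'E'
print()
c=int(np.median(np.where(k&(abs(z-.1)<.04))[1])) if (k&(abs(z-.1)<.04)).any() else 256
for v in range(40,300,8): print(v,(r[v,c]@u).round(4),z[v,c].round(4),p[v,c].tolist(),end=' | ')
E
python3 tilt.py | tail -1
```

```text
40 0.1196 0.0 [128, 185, 219] | 48 0.114 0.001 [125, 181, 216] | 56 0.0664 0.2258 [125, 181, 215] | 64 0.1035 -0.0003 [126, 183, 217] | 72 0.0981 -0.001 [127, 184, 218] | 80 0.0925 -0.0007 [125, 181, 216] | 88 0.0869 -0.0002 [122, 177, 211] | 96 0.0813 0.0001 [108, 161, 195] | 104 0.0757 -0.0004 [112, 166, 200] | 112 0.0699 -0.0011 [113, 167, 200] | 120 0.0641 -0.0014 [114, 167, 200] | 128 0.0583 -0.0007 [112, 165, 198] | 136 0.0523 -0.0017 [111, 165, 199] | 144 0.0464 -0.0006 [112, 166, 199] | 152 0.0404 -0.0001 [115, 170, 203] | 160 0.0341 -0.002 [117, 172, 207] | 168 0.0279 -0.0015 [119, 173, 207] | 176 0.0246 0.0133 [25, 26, 29] | 184 0.0249 0.0413 [53, 84, 110] | 192 0.0246 0.0607 [54, 84, 108] | 200 0.0247 0.0778 [56, 89, 114] | 208 0.0248 0.0921 [57, 90, 115] | 216 0.0243 0.1021 [54, 85, 110] | 224 0.0248 0.1136 [56, 87, 112] | 232 0.0242 0.1206 [21, 22, 22] | 240 0.0245 0.1288 [21, 23, 24] | 248 0.0233 0.1327 [27, 28, 30] | 256 0.0205 0.1331 [26, 29, 29] | 264 0.0307 0.1581 [56, 59, 62] | 272 0.0303 0.1614 [63, 67, 70] | 280 0.0283 0.1617 [64, 68, 71] | 288 0.026 0.1615 [62, 66, 68] | 296 0.0056 0.1341 [106, 117, 119] |
```

View pics/last.png

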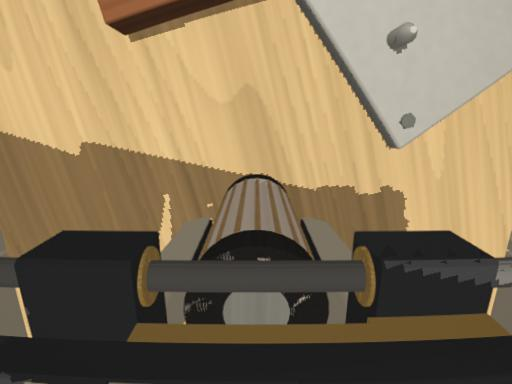

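The wrist view shows the cartridge still upright, with its wall foot at about (257,178). My raised arc unloaded it. I'll set it down, regrasp higher, then press and move horizontally towards -y.

>>> send_rows([
  [[1,0,0,-0.01,0],[1,0,0,-0.025,0],[1,0,0,-0.025,0],[-0.29,0,0,-0.025,0],[-0.29,0,0,-0.025,0],[-0.29,0,0,0.02,0],[-0.29,0,0,0.045,0],[-0.29,0,0,0.045,0],[1,0,0,0.045,0],[1,0,0,0.045,0],[1,0,0,0.045,0],[1,0,0,0.045,0]],
])

```text
t: 8.58
tool_pos: [0.3658, -0.144, 0.0867]
orientation: [2.48, 1.928, 0.0]
force: [-1.0, 0.2, 4.5]
opening: 0.052
gripper_force: 3.0
```

>>> send_rows([
  [[1,0,0,-0.01,0],[1,0,0,-0.02,0],[1,-0.004,-0.014,-0.02,0],[1,-0.008,-0.03,-0.02,0],[1,-0.0125,-0.05,-0.02,0],[1,-0.0175,-0.07,-0.02,0],[1,-0.0225,-0.09,-0.021,0],[1,-0.0275,-0.11,-0.022,0],[1,-0.0325,-0.13,-0.023,0],[1,-0.0375,-0.15,-0.024,0],[1,-0.0375,-0.15,-0.024,0]],
])

```text
t: 9.5
tool_pos: [0.3577, -0.1747, 0.0814]
orientation: [-2.481, -1.927, 0.001]
force: [0.1, -0.2, 1.2]
opening: 0.0519
gripper_force: 3.0
```

```bash
python3 tilt.py
```

```text
[ 0.35772701 -0.17465775  0.08144946] [ 0.06299278 -0.23710387  1.19195238] 0.051894886855381885 2.999661862850189
-0.01 0.1309; 0.0 0.1336; 0.02 0.1254; 0.03 0.0941; 0.04 0.0593; 0.05 0.0247; 0.06 -0.0007; 0.07 -0.0007; 0.08 -0.0006; 0.09 -0.0005; 0.1 -0.0007; 0.11 -0.0006; 
40 0.1206 -0.0007 [122, 178, 213] | 48 0.1154 -0.0016 [110, 163, 196] | 56 0.1094 0.0008 [112, 164, 199] | 64 0.1043 -0.0018 [113, 167, 201] | 72 0.0986 -0.0007 [113, 167, 201] | 80 0.0929 0.0 [114, 166, 200] | 88 0.0873 -0.0006 [112, 165, 199] | 96 0.0816 -0.0008 [112, 166, 200] | 104 0.0758 -0.0012 [115, 168, 202] | 112 0.07 -0.0001 [117, 172, 205] | 120 0.0641 -0.0011 [119, 174, 208] | 128 0.0581 -0.0012 [120, 174, 208] | 136 0.0531 0.0159 [32, 36, 43] | 144 0.0491 0.0342 [81, 127, 160] | 152 0.0453 0.0467 [82, 130, 164] | 160 0.0418 0.0567 [83, 133, 167] | 168 0.0389 0.0674 [82, 130, 164] | 176 0.0361 0.0759 [86, 136, 171] | 184 0.0335 0.0837 [63, 97, 125] | 192 0.0314 0.0917 [61, 96, 124] | 200 0.0294 0.0987 [63, 99, 126] | 208 0.0276 0.1052 [61, 96, 124] | 216 0.0256 0.1101 [60, 95, 121] | 224 0.0245 0.1167 [63, 97, 125] | 232 0.0229 0.1214 [61, 95, 121] | 240 0.0212 0.1253 [24, 26, 28] | 248 0.0207 0.1313 [23, 24, 26] | 256 0.0194 0.135 [24, 24, 26] | 264 0.0308 0.1624 [58, 61, 63] | 272 0.0296 0.1641 [62, 67, 69] | 280 0.0286 0.1662 [65, 69, 73] | 288 0.0266 0.1664 [63, 66, 69] | 296 0.0032 0.1345 [105, 115, 118] |
```

It is tilting, at about 16°. I'll continue along the true arc.

>>> send_rows([
  [[1,-0.0045,-0.0175,-0.007,0],[1,-0.009,-0.035,-0.009,0],[1,-0.0135,-0.053,-0.012,0],[1,-0.018,-0.07,-0.0155,0],[1,-0.0225,-0.087,-0.02,0],[1,-0.027,-0.104,-0.025,0],[1,-0.031,-0.121,-0.031,0],[1,-0.0355,-0.1375,-0.0375,0],[1,-0.04,-0.154,-0.045,0],[1,-0.044,-0.17,-0.053,0],[1,-0.044,-0.17,-0.053,0]],
])

```text
t: 10.47
tool_pos: [0.3491, -0.2085, 0.0708]
orientation: [2.481, 1.927, -0.0]
force: [-0.6, -0.7, 2.0]
opening: 0.0523
gripper_force: 3.0
```

```bash
python3 tilt.py
```

```text
[ 0.34911617 -0.2085495   0.07082963] [-0.5757886  -0.67454216  2.03580351] 0.05230982088871893 3.0000144615769386
-0.01 0.1258; 0.0 0.1312; 0.01 0.1311; 0.02 0.1131; 0.03 0.0992; 0.04 0.0854; 0.05 0.0713; 0.06 0.0576; 0.07 0.0438; 0.08 0.0312; 0.09 -0.0006; 0.1 -0.0007; 0.11 -0.0006; 
40 0.1181 -0.0004 [110, 163, 197] | 48 0.113 -0.0008 [111, 164, 198] | 56 0.1078 -0.0012 [115, 169, 202] | 64 0.1024 -0.0008 [116, 171, 205] | 72 0.097 -0.0001 [118, 172, 206] | 80 0.0918 -0.0013 [118, 172, 206] | 88 0.0863 -0.0002 [118, 173, 207] | 96 0.0786 0.0335 [39, 43, 45] | 104 0.0736 0.0422 [42, 51, 58] | 112 0.0691 0.0473 [97, 150, 186] | 120 0.0648 0.0538 [100, 156, 193] | 128 0.0607 0.0598 [103, 159, 197] | 136 0.0569 0.065 [105, 161, 199] | 144 0.053 0.0674 [105, 161, 198] | 152 0.0498 0.0743 [102, 157, 194] | 160 0.0464 0.0784 [104, 159, 196] | 168 0.0433 0.0828 [110, 167, 203] | 176 0.0403 0.0865 [67, 105, 134] | 184 0.0375 0.0905 [65, 103, 132] | 192 0.0348 0.0944 [65, 103, 131] | 200 0.0321 0.0977 [67, 103, 132] | 208 0.0296 0.1008 [68, 105, 134] | 216 0.027 0.1035 [66, 103, 133] | 224 0.0252 0.1081 [65, 102, 131] | 232 0.0227 0.1104 [65, 100, 130] | 240 0.0207 0.1133 [65, 103, 131] | 248 0.0187 0.1163 [66, 103, 132] | 256 0.0173 0.1202 [65, 102, 130] | 264 0.031 0.1522 [57, 60, 63] | 272 0.0304 0.1549 [62, 67, 69] | 280 0.0282 0.155 [65, 69, 72] | 288 0.0254 0.154 [61, 65, 68] | 296 0.0082 0.1315 [24, 27, 27] |
```

>>> send_rows([
  [[1,-0.005,-0.0195,-0.0095,0],[1,-0.01,-0.039,-0.019,0],[1,-0.015,-0.057,-0.03,0],[1,-0.0195,-0.075,-0.04,0],[1,-0.024,-0.092,-0.052,0],[1,-0.028,-0.109,-0.065,0],[1,-0.032,-0.125,-0.078,0],[1,-0.0365,-0.141,-0.092,0],[1,-0.04,-0.156,-0.107,0],[1,-0.044,-0.171,-0.1225,0],[1,-0.0475,-0.185,-0.139,0],[1,-0.051,-0.198,-0.155,0],[1,-0.051,-0.198,-0.155,0]],
])

```text
t: 11.6
tool_pos: [0.3385, -0.2475, 0.0392]
orientation: [-2.48, -1.927, 0.0]
force: [-0.3, -1.3, -0.6]
opening: 0.0519
gripper_force: 3.0
```

```bash
python3 tilt.py
```

```text
[ 0.33853692 -0.24750061  0.03916177] [-0.29764447 -1.28103954 -0.62612201] 0.05185724652493036 2.9986417293548584
-0.01 0.0945; 0.0 0.0934; 0.01 0.0844; 0.02 0.1369; 0.03 0.1213; 0.04 0.0746; 0.05 0.0699; 0.06 0.0652; 0.07 0.0605; 0.08 0.0558; 0.09 0.0512; 0.1 0.047; 0.11 -0.0008; 
40 0.0993 0.048 [40, 45, 49] | 48 0.096 0.0478 [40, 45, 48] | 56 0.092 0.0515 [41, 46, 49] | 64 0.0882 0.0544 [110, 169, 206] | 72 0.085 0.0549 [109, 166, 204] | 80 0.0816 0.0562 [110, 168, 206] | 88 0.0781 0.0587 [113, 173, 210] | 96 0.0749 0.0591 [115, 174, 212] | 104 0.0716 0.0608 [116, 175, 213] | 112 0.0683 0.0639 [119, 177, 216] | 120 0.0652 0.0646 [119, 178, 217] | 128 0.062 0.0655 [119, 179, 217] | 136 0.0589 0.0671 [119, 179, 217] | 144 0.0558 0.0676 [119, 178, 215] | 152 0.0528 0.0694 [117, 176, 213] | 160 0.0498 0.0707 [63, 101, 128] | 168 0.0469 0.0725 [65, 103, 131] | 176 0.0439 0.0733 [67, 105, 134] | 184 0.0412 0.0754 [67, 106, 136] | 192 0.0383 0.0765 [67, 105, 135] | 200 0.0354 0.0776 [67, 105, 134] | 208 0.0329 0.0801 [66, 106, 134] | 216 0.0296 0.0798 [66, 103, 133] | 224 0.0275 0.0827 [66, 104, 133] | 232 0.0246 0.0834 [68, 106, 136] | 240 0.0212 0.0831 [69, 108, 138] | 248 0.0194 0.0863 [68, 107, 136] | 256 0.0166 0.0871 [66, 105, 133] | 264 0.0304 0.1194 [54, 56, 60] | 272 0.0293 0.1215 [58, 63, 64] | 280 0.0282 0.1235 [62, 66, 69] | 288 0.0261 0.1235 [58, 62, 64] | 296 0.0033 0.0925 [67, 106, 134] |
```

θ is about 65°. I'll go down to just above the bench, then open slowly.

>>> send_rows([
  [[1,-0.004,-0.016,-0.023,0],[1,-0.008,-0.031,-0.046,0],[1,-0.012,-0.045,-0.07,0],[1,-0.015,-0.057,-0.093,0],[1,-0.015,-0.057,-0.093,0]],
])

```text
t: 12.07
tool_pos: [0.3354, -0.2588, 0.0202]
orientation: [-2.48, -1.926, 0.0]
force: [-0.6, -0.1, -0.3]
opening: 0.0517
gripper_force: 3.0
```

```bash
python3 tilt.py|head -2
```

```text
[ 0.33537966 -0.25875019  0.0202169 ] [-0.64190693 -0.07548805 -0.32380721] 0.05165417936995116 2.999792955815792
-0.01 0.0733; 0.0 0.0721; 0.02 0.1205; 0.03 0.1024; 0.04 0.0633; 0.05 0.0611; 0.06 0.0589; 0.07 0.0566; 0.08 0.0545; 0.09 0.0524; 0.1 0.0502;
```

>>> send_rows([
  [[-0.15,0,0,0,0],[-0.2,0,0,0,0],[-0.25,0,0,0,0],[-0.25,0,0,0,0],[-0.25,0,0,0,0]],
])

```text
t: 12.53
tool_pos: [0.3363, -0.259, 0.0217]
orientation: [2.48, 1.928, 0.0]
force: [-0.1, -0.2, 0.3]
opening: 0.0579
gripper_force: 0.0
```

```bash
python3 tilt.py|head -2
```

```text
[ 0.33628428 -0.25895823  0.02166023] [-0.11848508 -0.24706104  0.27962174] 0.0579034729695743 0.0
-0.03 0.0502; -0.02 0.0508; -0.01 0.0509; 0.01 0.0507; 0.02 0.1223; 0.03 0.1043; 0.04 0.0506; 0.05 0.0507; 0.06 0.0507; 0.07 0.0506; 0.08 0.0507; 0.09 0.0507; 0.11 -0.0006;
```

```bash
python3 - <<'E'
from h import *
s=telemetry.read_state(); tp=s['tool_pos']
p,d,K,D,T=cam('wrist'); P=cloud(d,K,D,T); z=P[...,2]
u=np.array([.2504,.9681]); n=np.array([.9681,-.2504]); r=P[...,:2]-tp[:2]
m=(d>0)&(z>.03)&(z<.056)&(abs(r@n)<.03)&(r@u<.12)&(r@u>-.12); a=r[m]@u; print(a.min(),a.max())
for lo,hi in((.04,.06),(.06,.08),(.08,.1)):
    k=m&(r@u>lo)&(r@u<hi)&(z>.04); b=r[k]@n; print(lo,b.min(),b.max(),z[k].max())
E
```

```text
-0.03447196391741817 0.09592323347214922
0.04 -0.02252359286837369 0.02141678897501429 0.05360690393137489
0.06 -0.02256129258345271 0.021652840663870215 0.05334691867690598
0.08 -0.022990763092533603 0.021639378481635965 0.05338344846314787
```

>>> send_rows([
  [[-0.25,0.02,0.075,0.012,0],[-0.25,0.0385,0.1485,0.012,0],[-0.25,0.0385,0.1485,0.012,0],[1,0.0385,0.1485,0.012,0],[1,0.0385,0.1485,0.012,0],[1,0.0385,0.1485,0.012,0],[1,0.0385,0.1485,0.012,0],[1,0.0385,0.1485,0.1,0],[1,0.0385,0.1485,0.25,0],[1,0.0385,0.1485,0.4,0],[1,0.0385,0.1485,0.5,0],[1,0.2,0.0,0.5,0],[1,0.35,-0.15,0.5,0],[1,0.5,-0.26,0.5,0],[1,0.6,-0.34,0.5,0],[1,0.645,-0.36,0.5,0],[1,0.645,-0.36,0.5,0],[1,0.645,-0.36,0.5,0]],
], force=20)

```text
t: 14.13
tool_pos: [0.4646, -0.331, 0.1205]
orientation: [-2.479, -1.926, 0.001]
force: [-1.1, 1.0, -1.6]
opening: 0.0513
gripper_force: 20.0
```

```bash
python3 - <<'E'
from h import *
s=telemetry.read_state(); tp=s['tool_pos']; print(tp,s['orientation'])
p,d,K,D,T=cam('wrist'); cv2.imwrite('pics/w5.png',p); P=cloud(d,K,D,T); z=P[...,2]
u=np.array([.2504,.9681]); n=np.array([.9681,-.2504]); r=P[...,:2]-tp[:2]
m=(d>0)&(abs(z-tp[2]-.02)<.02)&(abs(r@n)<.022)&(abs(r@u)<.09); a=r[m]@u; print(a.min(),a.max())
for x in (-.06,-.05,-.04,-.03,0,.03,.04,.05,.06):
    k=m&(abs(r@u-x)<.004)&(abs(r@n)<.01); 
    if k.any(): print(x,np.median(z[k]-tp[2]).round(4))
for lo,hi in((.03,.045),(.045,.06)):
    k=m&(r@u>lo)&(r@u<hi)&(z>tp[2]+.013); b=r[k]@n; print(lo,b.min(),b.max())
E
```

```text
[ 0.46456891 -0.33098562  0.1204691 ] [-2.47936747e+00 -1.92627768e+00  8.64289200e-04]
-0.03801037116582183 0.06540533742668035
-0.03 0.0266
0 0.0261
0.03 0.027
0.04 0.0269
0.05 0.0271
0.06 0.0271
0.03 -0.02197590383445071 0.02198113545067459
0.045 -0.02196937369478703 0.021947283433847175
```

View pics/w5.png

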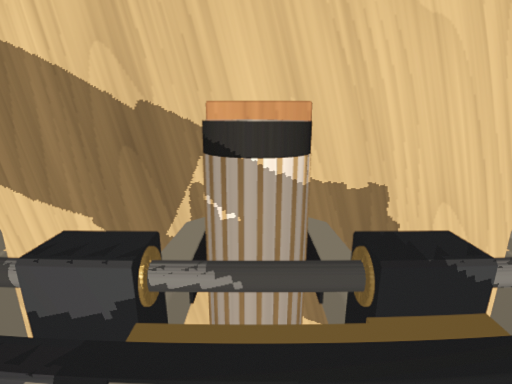

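The wrist view shows the cartridge level in the fingers (end cap at (257,138)) and over the cradle. Lowering now.

>>> send_rows([
  [[1,0.004,0.001,-0.05,0],[1,0.004,0.001,-0.12,0],[1,0.004,0.001,-0.19,0],[1,0.004,0.001,-0.25,0],[1,0.004,0.001,-0.29,0],[1,0.004,0.001,-0.31,0],[1,0.004,0.001,-0.32,0],[1,0.004,0.001,-0.327,0],[1,0.004,0.001,-0.332,0],[1,0.004,0.001,-0.334,0],[1,0.004,0.001,-0.334,0]],
])

```text
t: 15.1
tool_pos: [0.4662, -0.331, 0.0551]
orientation: [2.48, 1.927, 0.0]
force: [0.9, -0.0, -1.7]
opening: 0.0517
gripper_force: 20.0
```

>>> send_rows([
  [[1,0,0,-0.004,0],[1,0,0,-0.008,0],[1,0,0,-0.008,0]],
])

```text
t: 15.35
tool_pos: [0.4662, -0.3309, 0.0532]
orientation: [2.48, 1.927, 0.0]
force: [0.8, -0.1, -1.4]
opening: 0.0513
gripper_force: 20.0
```

>>> send_rows([
  [[1,0,0,-0.005,0],[1,0,0,-0.007,0],[0.1,0,0,-0.007,0],[-0.15,0,0,-0.007,0],[-0.4,0,0,-0.007,0],[-0.4,0,0,-0.007,0],[-0.4,0,0,-0.007,0],[-0.4,0,0,0.1,0],[-0.4,0,0,0.25,0],[-0.4,0,0,0.4,0],[-0.4,0,0,0.6,0],[-0.6,0,0,0.75,0],[-0.8,0,0,0.9,0],[-1,0,0,0.9,0]],
])

```text
t: 16.52
tool_pos: [0.4684, -0.3328, 0.241]
orientation: [2.472, 1.921, 0.004]
force: [1.1, -0.4, 1.1]
opening: 0.0808
gripper_force: 0.0
```

```bash
python3 - <<'E'
from h import *
s=telemetry.read_state(); tp=s['tool_pos']; print(tp,s['orientation'],s['t'])
p,d,K,D,T=cam('wrist'); cv2.imwrite('pics/w6.png',p); P=cloud(d,K,D,T); z=P[...,2]
C=np.array([.4654,-.3307]); u=np.array([.2504,.9681]); n=np.array([.9681,-.2504]); r=P[...,:2]-C
m=(d>0)&(z>.06)&(z<.09)&(abs(r@n)<.04)&(abs(r@u)<.09); print(z[m].max(),cv2.minAreaRect((P[m][:,:2]*1000).astype(np.float32)))
for x in (-.055,-.03,0,.03,.055):
    k=m&(abs(r@u-x)<.004); print(x,np.percentile(z[k],95),(r[k]@n).mean())
E
```

```text
[ 0.46840485 -0.33282188  0.24104353] [2.47199389 1.9211285  0.00352665] 16.5167
0.08259727390363386 ((465.6965026855469, -330.99151611328125), (130.73016357421875, 51.03880310058594), 75.64666748046875)
-0.055 0.08079110532720062 0.0002780040446200541
-0.03 0.080795551250084 0.00012864719159604013
0 0.08076651602157481 1.655269853924407e-05
0.03 0.0806816875455572 0.00021622705534158612
0.055 0.08091847657237232 2.716613928467374e-05
```

Cartridge seated (top 80.8 mm, centred, 75.6°). Next, measure the base pegs and then the pot.

>>> send_rows([
  [[-1,0.2,0.5,0.05,-0.3],[-1,0.35,1,0.05,-0.87],[-1,0.35,1,0.05,-0.87],[-1,0.35,1,0.05,-0.87],[-1,0.35,1,0.05,-0.87],[-1,0.35,1,0.05,-0.87],[-1,0.35,1,0.05,-0.87],[-1,0.35,1,0.05,-0.87],[-1,0.35,1,0.05,-0.87],[-1,0.35,1,0.05,-0.87]],
])

```text
t: 17.4
tool_pos: [0.5353, -0.1305, 0.2415]
orientation: [-3.074, -0.644, 0.003]
force: [-0.3, -0.7, -1.3]
opening: 0.0932
gripper_force: 0.0
```

>>> send_rows([
  [[-1,-0.2,0.3,0,0],[-1,-0.2,0.43,0,0],[-1,-0.2,0.43,0,0],[-1,-0.2,0.43,0,0],[-1,-0.2,0.43,0,0],[-1,-0.2,0.43,0,0],[-1,-0.2,0.43,0,0]],
])

```text
t: 17.98
tool_pos: [0.4963, -0.0459, 0.2429]
orientation: [3.076, 0.639, -0.0]
force: [0.4, -0.6, 0.4]
opening: 0.0931
gripper_force: 0.0
```

```bash
python3 - <<'E'
from h import *
s=telemetry.read_state(); print(s['tool_pos'],s['orientation'])
p,d,K,D,T=cam('wrist'); cv2.imwrite('pics/w7.png',p); np.savez('w7.npz',p=p,d=d,K=K,D=D,T=T); P=cloud(d,K,D,T); z=P[...,2]
c=np.hypot(P[...,0]-.537,P[...,1]+.036)<.13
m=(z>.014)&(z<.026)&c&(d>0); print('plate',np.median(z[m]),cv2.minAreaRect((P[m][:,:2]*1000).astype(np.float32)))
m=(z>.028)&(z<.05)&c&(d>0); n,l,st,ce=cv2.connectedComponentsWithStats(m.astype(np.uint8))
for i in range(1,n):
    if st[i,4]>15: q=P[l==i]; print(st[i],q.mean(0).round(4),q[q[:,2]>.04,:2].mean(0).round(4),q[:,2].max().round(4))
E
```

```text
[ 0.49625024 -0.04588166  0.24294868] [ 3.07553543e+00  6.39150817e-01 -7.15622341e-05]
plate 0.019356332069973226 ((540.1138305664062, -4.378700256347656), (227.59986877441406, 175.05857849121094), 21.66274642944336)
[ 241   16   42   46 1603] [0.6352 0.0095 0.0395] [0.636 0.01 ] 0.0477
[254  78  11  11  97] [ 0.5919 -0.0072  0.0394] [ 0.5925 -0.0073] 0.0444
[168 180  37  35 567] [0.4326 0.0208 0.0294] [nan nan] 0.0316
[252 180   9  11  85] [ 0.4826 -0.0514  0.0385] [ 0.4818 -0.0518] 0.0441<stdin>:8: RuntimeWarning: Mean of empty slice.
  ret = um.true_divide(
```

View pics/w7.png

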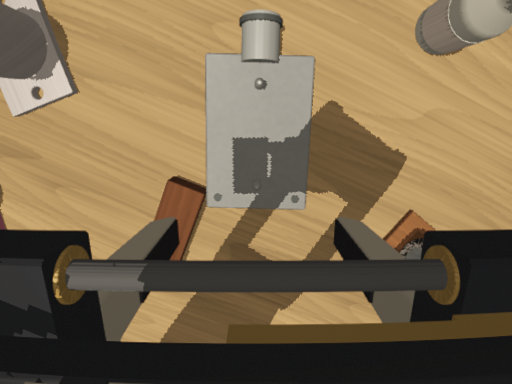

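The wrist view shows the pegs at (260,84) and (257,185) and the stub at (261,38). The peg positions give the seat at (0.5372, -0.0296), yaw 21.9°. The offcut at (180,215) is clear. Now to the pot.

>>> send_rows([
  [[-1,0,0.5,0,0.2],[-1,0,1,0,0.275],[-1,0,1,0,0.275],[-1,0,1,0,0.275],[-1,0,1,0,0.275],[-1,0,1,0,0.275],[-1,0,1,0,0.275]],
])

```text
t: 18.62
tool_pos: [0.4961, 0.1562, 0.2427]
orientation: [2.95, 1.079, -0.001]
force: [1.2, -0.8, 0.6]
opening: 0.0928
gripper_force: 0.0
```

>>> send_rows([
  [[-1,-0.06,0.3,0,0],[-1,-0.06,0.5,0,0],[-1,-0.06,0.5,0,0],[-1,-0.06,0.5,0,0],[-1,-0.06,0.5,0,0],[-1,-0.06,0.5,0,0],[-1,-0.06,0.5,0,0]],
])

```text
t: 19.2
tool_pos: [0.4845, 0.2534, 0.243]
orientation: [2.953, 1.071, -0.0]
force: [-0.1, 0.3, 1.0]
opening: 0.0929
gripper_force: 0.0
```

```bash
python3 - <<'E'
from h import *
f=np.load('w7.npz'); P=cloud(f['d'],f['K'],f['D'],f['T']); S=np.array([.5372,-.0296]); a=np.radians(21.9); u=np.array([np.cos(a),np.sin(a)]); n=np.array([-u[1],u[0]])
r=P[...,:2]-S; m=(abs(P[...,2]-.0195)<.004)&(abs(r@u)<.11)&(abs(r@n)<.08)
k=m&(abs(r@n)<.055); print('along',np.percentile((r@u)[k],[.2,99.8])); k=m&(abs(r@u)<.09); print('across',np.percentile((r@n)[k],[.3,99.7]))
s=telemetry.read_state(); print(s['tool_pos'],s['orientation'])
p,d,K,D,T=cam('wrist'); cv2.imwrite('pics/w8.png',p); np.savez('w8.npz',p=p,d=d,K=K,D=D,T=T); P=cloud(d,K,D,T); z=P[...,2]
c=np.hypot(P[...,0]-.521,P[...,1]-.286)<.1
m=(z>.122)&(z<.14)&c&(d>0); print('handle',m.sum(),np.median(z[m]),cv2.minAreaRect((P[m][:,:2]*1000).astype(np.float32)))
m=(z>.006)&(z<.018)&c&(d>0); print('foot',m.sum(),np.median(z[m]),cv2.minAreaRect((P[m][:,:2]*1000).astype(np.float32)))
E
```

```text
along [-0.09410439  0.09403494]
across [-0.06431914  0.06451918]
[0.48452353 0.2534436  0.24297523] [ 2.95273145e+00  1.07129408e+00 -3.23090674e-04]
handle 1614 0.13114607420924068 ((521.3961181640625, 288.6484375), (85.61410522460938, 14.061419486999512), 41.440879821777344)
foot 4880 0.011956741613158794 ((521.3483276367188, 288.78155517578125), (150.8783416748047, 89.76069641113281), 41.12006378173828)
```

View pics/w8.png

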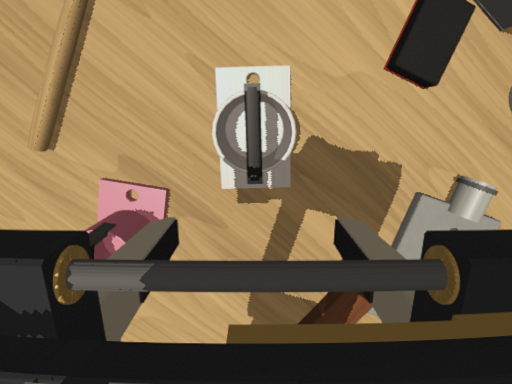

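The wrist view shows the pot's handle at (254,132), with the holes at (253,77) and below, centred at (0.5214, 0.2887), yaw 41.2°. The pink look-alike is at (130,225). Gripping the handle.

>>> send_rows([
  [[-1,0.1,0.09,0,0.0222],[-1,0.1845,0.1765,0,0.0222],[-1,0.1845,0.1765,0,0.0222],[-1,0.1845,0.1765,-0.15,0.0222],[-1,0.1845,0.1765,-0.3,0.0222],[-1,0.1845,0.1765,-0.45,0.0222],[-1,0.1845,0.1765,-0.55,0.0222],[-1,0.1845,0.1765,-0.605,0.0222],[-1,0.1845,0.1765,-0.605,0.0222],[1,0.1845,0.1765,-0.605,0.0222],[1,0.1845,0.1765,-0.605,0.0222],[1,0.1845,0.1765,-0.605,0.0222],[1,0.1845,0.1765,-0.605,0.0222],[1,0.1845,0.1765,-0.605,0.0222],[1,0.1845,0.1765,-0.605,0.0222],[1,0.1845,0.1765,-0.605,0.0222],[1,0.1845,0.1765,-0.605,0.0222]],
], force=40)

```text
t: 20.67
tool_pos: [0.5208, 0.2907, 0.1222]
orientation: [-2.939, -1.109, -0.0]
force: [-0.7, 0.2, -0.4]
opening: 0.0441
gripper_force: 0.0
```

>>> send_rows([
  [[1,0,0,0,0],[1,0,0,0,0],[1,0,0,0,0],[1,0,0,0,0],[1,0,0,0,0],[1,0,0,0,0],[1,0,0,0,0],[1,0,0,0,0]],
])

```text
t: 21.33
tool_pos: [0.5208, 0.2905, 0.1219]
orientation: [2.939, 1.109, -0.0]
force: [1.2, -0.4, -1.6]
opening: 0.0133
gripper_force: 40.0
```

>>> send_rows([
  [[1,0,0,0.05,0],[1,0,0,0.15,0],[1,0,0,0.28,0],[1,0,0,0.4,0],[1,0,0,0.45,0],[1,0.01,-0.1,0.45,-0.05],[1,0.015,-0.22,0.45,-0.1],[1,0.02,-0.36,0.45,-0.15],[1,0.03,-0.5,0.45,-0.2],[1,0.035,-0.64,0.45,-0.25],[1,0.04,-0.76,0.45,-0.3],[1,0.04,-0.8,0.45,-0.322],[1,0.04,-0.8,0.45,-0.322]],
])

```text
t: 22.42
tool_pos: [0.5285, 0.1287, 0.2115]
orientation: [3.085, 0.594, -0.002]
force: [-0.4, 0.3, -5.0]
opening: 0.0141
gripper_force: 40.0
```

>>> send_rows([
  [[1,0.01,-0.1,0,0],[1,0.02,-0.22,0,0],[1,0.03,-0.36,0,0],[1,0.035,-0.5,0,0],[1,0.04,-0.62,0,0],[1,0.04,-0.72,0,0],[1,0.04,-0.78,0,0],[1,0.04,-0.79,0,0],[1,0.04,-0.79,0,0],[1,0.04,-0.79,0,0]],
])

```text
t: 23.25
tool_pos: [0.5368, -0.0261, 0.2119]
orientation: [-3.083, -0.601, 0.0]
force: [0.1, 0.0, -4.4]
opening: 0.0133
gripper_force: 40.0
```

```bash
cat > pot.py <<'E'
from h import *
s=telemetry.read_state(); print(s['tool_pos'],s['orientation'],s['opening'],s['gripper_force'],s['force'])
p,d,K,D,T=cam('wrist'); cv2.imwrite('pics/w9.png',p); P=cloud(d,K,D,T); z=P[...,2]
tp=s['tool_pos']; fz=tp[2]-.123+.012
c=np.hypot(P[...,0]-tp[0],P[...,1]-tp[1])<.1
m=(abs(z-fz)<.006)&c&(d>0); print('foot',m.sum(),np.median(z[m]),cv2.minAreaRect((P[m][:,:2]*1000).astype(np.float32)))
m=(abs(z-fz-.118)<.009)&c&(d>0); print('handle',m.sum(),cv2.minAreaRect((P[m][:,:2]*1000).astype(np.float32)))
q=P[(abs(z-fz)<.008)&c&(d>0)]; print('foot plane',np.linalg.lstsq(np.c_[q[:,:2]-tp[:2],np.ones(len(q))],q[:,2],rcond=None)[0])
E
python3 pot.py
```

```text
[ 0.53684895 -0.02608771  0.21187963] [-3.08259277e+00 -6.01149835e-01  8.20497590e-05] 0.013307479133779814 39.99383568763733 [ 0.12361472  0.04091707 -4.42746993]
foot 7356 0.10228556010131795 ((559.9290161132812, -16.609649658203125), (98.12752532958984, 89.98553466796875), 22.03978729248047)
handle 4043 ((535.8050537109375, -23.30777359008789), (85.5924072265625, 41.290950775146484), 6.273844242095947)
foot plane [-0.0528383  -0.02477461  0.10516944]
```

View pics/w9.png

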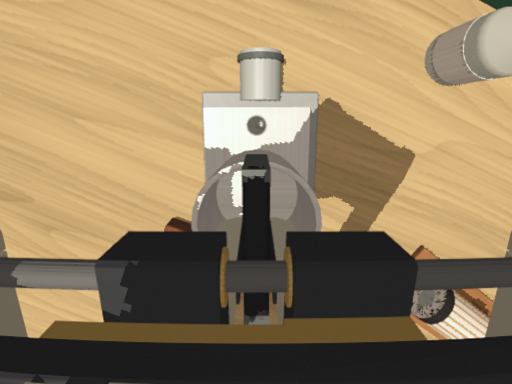

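The wrist view shows the foot's front hole at (257,125), right over the peg (visible inside it), with yaw 22.0°. Checking tilt along the foot.

```bash
python3 - <<'E'
from h import *
s=telemetry.read_state(); tp=s['tool_pos']; p,d,K,D,T=cam('wrist'); P=cloud(d,K,D,T); z=P[...,2]
a=np.radians(22); u=np.array([np.cos(a),np.sin(a)]); n=np.array([-u[1],u[0]]); r=P[...,:2]-tp[:2]
A=r@u; B=r@n
for x in np.arange(.03,.08,.006): 
    k=(abs(A-x)<.003)&(abs(abs(B)-.037)<.006)&(z>.06)&(z<.13); print(round(x,3),np.median(z[k&(B>0)]).round(4),np.median(z[k&(B<0)]).round(4))
m=(z>.09)&(z<.115)&(abs(B)<.06)&(A>0.02)&(A<.1); print('far',np.percentile(A[m&(abs(B)<.04)],99.5), 'B',np.percentile(B[m&(A>.05)],[.5,99.5]))
# hole centre
k=(abs(A-.06)<.018)&(abs(B)<.018)&(z<.085)&(z>-.01)
v,uu=np.where(k); print('hole px',uu.mean(),v.mean(),k.sum(), (onplane([uu.mean(),v.mean()],.1,K,D,T)[0,:2]-tp[:2])@np.c_[u,n])
for x in (-.03,-.02,-.01,0,.02,.03,.04): 
    k=(abs(A-x)<.003)&(abs(B)<.005)&(abs(z-tp[2]-.009)<.02); print('h',x,k.sum(),np.median(z[k]) if k.any() else 0)
E
```

```text
0.03 0.1018 0.102
0.036 0.1018 0.1022
0.042 0.1019 0.102
0.048 0.1018 0.102
0.054 0.1018 0.1022
0.06 0.1016 0.1022
0.066 0.1018 0.1021
0.072 0.1018 0.1021
0.078 nan nan
far 0.07395611685085586 B [-0.04409953  0.04449963]
hole px 255.9655172413793 122.40344827586208 290 [0.06119471 0.00065283]
h -0.03 178 0.22179359876181653
h -0.02 0 0
h -0.01 0 0
h 0 208 0.22186366071850033
h 0.02 250 0.22187936900030816
h 0.03 253 0.22187866593330358
h 0.04 347 0.22156502774115275
  return _methods._mean(a, axis=axis, dtype=dtype,
  ret = ret.dtype.type(ret / rcount)
```

>>> send_rows([
  [[1,0.0035,-0.017,0,0],[1,0.0035,-0.017,-0.06,0],[1,0.0035,-0.017,-0.12,0],[1,0.0035,-0.017,-0.17,0],[1,0.0035,-0.017,-0.2,0],[1,0.0035,-0.017,-0.2,0],[1,0.0035,-0.017,-0.2,0]],
])

```text
t: 23.93
tool_pos: [0.5369, -0.0307, 0.171]
orientation: [-3.083, -0.6, 0.003]
force: [0.3, 0.1, -4.8]
opening: 0.0139
gripper_force: 40.0
```

```bash
python3 - <<'E'
from h import *
s=telemetry.read_state(); tp=s['tool_pos']; print(tp,s['force']); p,d,K,D,T=cam('wrist'); P=cloud(d,K,D,T); z=P[...,2]
a=np.radians(21.9); u=np.array([np.cos(a),np.sin(a)]); n=np.array([-u[1],u[0]]); r=P[...,:2]-np.array([.5372,-.0296])
A=r@u; B=r@n; f=tp[2]-.11
m=(abs(z-f)<.005)&(abs(B)<.06)&(A>0.02)&(A<.1); print('far',np.percentile(A[m&(abs(B)<.04)],99.5), 'B',np.percentile(B[m&(A>.05)],[.5,99.5]),np.median(z[m]))
k=(abs(A-.06)<.02)&(abs(B)<.02)&(z<f-.005)
v,uu=np.where(k); print('hole',k.sum(), (onplane([uu.mean(),v.mean()],f,K,D,T)[0,:2]-np.array([.5372,-.0296]))@np.c_[u,n])
E
```

```text
[ 0.53690739 -0.03073527  0.17104971] [ 0.31380005  0.1069205  -4.77021334]
far 0.07308576019708463 B [-0.04499308  0.04372384] 0.061030450289060734
hole 509 [ 0.06678166 -0.00012338]
```

>>> send_rows([
  [[1,0.0035,0.0045,0,0],[1,0.0035,0.0045,-0.03,0],[1,0.0035,0.0045,-0.055,0],[1,0.0035,0.0045,-0.08,0],[1,0.0035,0.0045,-0.1,0],[1,0.0035,0.0045,-0.12,0],[1,0.0035,0.0045,-0.12,0]],
])

```text
t: 24.57
tool_pos: [0.5375, -0.0298, 0.1467]
orientation: [-3.083, -0.6, 0.003]
force: [-0.8, 1.0, -3.9]
opening: 0.0139
gripper_force: 40.0
```

Pegs entered freely (no added force). Going down the remaining 5 mm.

>>> send_rows([
  [[1,0,0,-0.008,0],[1,0,0,-0.016,0],[1,0,0,-0.022,0],[1,0,0,-0.026,0],[1,0,0,-0.026,0]],
])

```text
t: 24.98
tool_pos: [0.5382, -0.0299, 0.1427]
orientation: [-3.084, -0.6, 0.0]
force: [-0.7, 0.2, -4.2]
opening: 0.0137
gripper_force: 40.0
```

>>> send_rows([
  [[1,0,0,-0.005,0],[1,0,0,-0.008,0],[1,0,0,-0.008,0]],
])

```text
t: 25.23
tool_pos: [0.5385, -0.03, 0.1415]
orientation: [3.084, 0.6, 0.001]
force: [0.4, 0.2, -3.0]
opening: 0.0134
gripper_force: 40.0
```

>>> send_rows([
  [[1,0,0,-0.004,0],[1,0,0,-0.008,0],[1,0,0,-0.008,0]],
])

```text
t: 25.48
tool_pos: [0.5387, -0.0304, 0.1414]
orientation: [3.083, 0.599, 0.002]
force: [-5.0, -1.5, 8.2]
opening: 0.0138
gripper_force: 40.0
```

Contact felt, so it is seated. Release and retreat upward.

>>> send_rows([
  [[0.6,0,0,0.003,0],[0.4,0,0,0.003,0],[0.4,0,0,0.003,0],[0.4,0,0,0.003,0],[0.2,0,0,0.003,0],[0.2,0,0,0.003,0],[0.2,0,0,0.1,0],[0.2,0,0,0.25,0],[0.2,0,0,0.4,0],[0.2,0,0,0.55,0],[0.2,-0.2,-0.1,0.6,0],[0.2,-0.3,-0.15,0.6,0],[0.2,-0.3,-0.15,0.6,0],[0.2,-0.3,-0.15,0.6,0]],
])

```text
t: 26.65
tool_pos: [0.4779, -0.0604, 0.2601]
orientation: [3.084, 0.598, 0.002]
force: [0.7, -0.2, 0.3]
opening: 0.037
gripper_force: 0.0
```

```bash
python3 - <<'E'
from h import *
s=telemetry.read_state(); tp=s['tool_pos']; print(tp,s['t']); p,d,K,D,T=cam('wrist'); P=cloud(d,K,D,T); z=P[...,2]
c=np.hypot(P[...,0]-.5372,P[...,1]+.0296)<.1
for n,h in(('foot',.032),('handle',.152)):
    m=(abs(z-h)<.005)&c&(d>0); print(n,m.sum(),np.median(z[m]),cv2.minAreaRect((P[m][:,:2]*1000).astype(np.float32)))
a=np.radians(21.9); u=np.array([np.cos(a),np.sin(a)]); n=np.array([-u[1],u[0]]); r=P[...,:2]-np.array([.5372,-.0296]); A=r@u;B=r@n
for i in(-1,1):
  for j in(-1,1):
    k=(abs(A-.065*i)<.006)&(abs(B-.037*j)<.005)&(z<.05); print(i,j,np.median(z[k]))
f=np.load('top0.npz'); P0=cloud(f['d'],f['K'],f['D'],f['T']); p2,d2,K,D,T=cam('top')
print('changed px'); df=(abs(p2.astype(int)-f['p']).max(2)>60).astype(np.uint8); cv2.imwrite('pics/top9.png',np.vstack([p2[60:300],cv2.cvtColor(df[60:300]*255,cv2.COLOR_GRAY2BGR)]))
E
```

```text
[ 0.47790499 -0.06036366  0.26007224] 26.65
foot 5163 0.0319452032737812 ((543.830810546875, -14.906158447265625), (173.61717224121094, 113.42190551757812), 21.861692428588867)
handle 1667 0.15114797295697813 ((537.2769775390625, -29.65078353881836), (85.10377502441406, 13.577587127685547), 21.98408317565918)
-1 -1 0.03145374907175241
-1 1 0.03135185273500002
1 -1 0.03139947663611428
1 1 0.03157047413899303
changed px
```

View pics/top9.png

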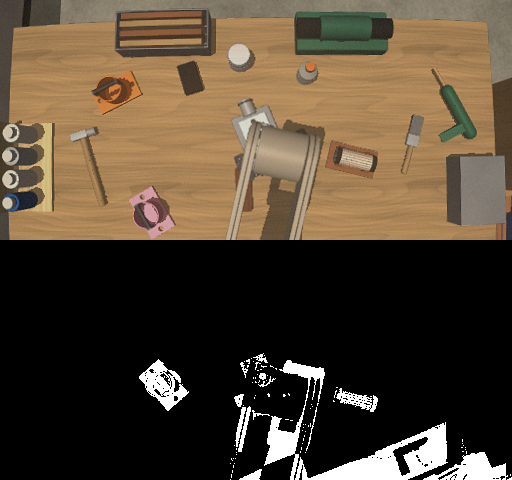

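The pot is flat and home: the foot top is at about 31.5 mm on all four corners, centre within 0.1 mm, yaw 22.0°. The top view shows the cartridge in the cradle at (355,157), and only the pot, cartridge and arm have changed. Handing in.

```bash
python3 -c "from plant import order; print(order.close_job())"
```

```text
the job is handed in; nothing more can be done
None
```

The cartridge is lying centred in both cradle notches, the dust pot is fully home on the pegs, and I handed the job in at about 27 s; the last top view showed no bystander had moved, but no verdict came back.

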